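# Nest an angle offcut in the corner locator and clamp it for the microscope

## Task

Slide the large angle offcut across the inspection plate, without lifting it, until it is fully nested heel-first in the fixed corner angle with both its legs flat against the fixed legs. Then turn the round clamp knob clockwise (seen from above) until the clamp pin has swung into the offcut's inner corner and the knob slips on its spindle; stop within a quarter turn of the slipping and let go. Leave the small offcut, the slide box and the eyepiece where they are.

Things in the scene. Friction and masses are not known exactly. Their poses are not given: they have to be found in the camera images.
- corner (a point): Inner corner of the fixed dark steel angle standing on end on the fixed grey plate; at plate-top height, 10 mm above the bench. +x: along the bisector, out through the fixed heel; z up. The fixed legs (30 mm high, 5 thick, inner faces 60 long) run back at 45 degrees either side of -x: the V opens to -x. The plate spans x -160 to +45, y -145 to +115 mm in this frame.
- offcut: Large loose steel angle offcut on end: legs 50 mm, 4 thick, 35 tall, 0.11 kg. Origin: foot of its outer heel edge; +x out through the heel; legs run back at 45 degrees either side of -x (inner corner x = -5.7 mm, leg ends x -35, y +-35), hollow open to -x. Nested: origin at corner, x axes alike. Starts 75 to 105 mm short of it, up to 35 mm to +y. Slides easily (friction about 0.3); push it low, it is light and can tip.
- clamp (a joint): Clamp arm angle about its vertical spindle, rad, growing clockwise from above (0 to 1.45). Starts at 0.05 to 0.2, open, clear of the offcut's way; about 1.30 when the pin sits in the inner corner of the nested offcut. Spindle at x -14, y -105 mm in the corner frame. The arm, a 14 mm wide steel bar, underside 50 mm above the bench, passes over the legs and stays where left (friction 0.06 N m).
- knob (a joint): Slip of the knob relative to the clamp arm, rad, clockwise positive, 0 at the start. Turning the knob swings the arm with it through a torque-limiting clutch; when the pin is stopped by the offcut the clutch slips (at 0.20 N m): the arm stands still and this value grows.
- knob_top (a point): Centre of the top face of the black knurled round clamp knob, on its vertical axis: diameter 34 mm, 26 mm tall, top 88 mm above the bench; a white index line on top shows its turning. Grip it from above across the diameter at any yaw; 30 N is enough.
- pin (a point): Foot of the clamp pin (12 mm diameter, vertical, hanging from the arm 105 mm from the spindle axis, foot 24 mm above the bench).
- small_offcut: Bystander: a small steel angle offcut, 28 mm legs, 25 mm tall, standing on end on the plate to the +y side of the nest. Origin at the foot of its outer heel edge.
- slide_box: Bystander: a white and grey box for microscope slides, 34 x 84 x 36 mm, on the bench beyond the plate's +y edge. Origin: centre of its underside.
- eyepiece: Bystander: a bare-metal eyepiece, 33 mm diameter, 52 mm tall, standing on the bench beyond the plate's +x edge. Origin: centre of its underside.
There are look-alikes about, which are no part of the job. Leave any orange look-alike of the offcut alone.

How it is judged:
By the outcome, as a careful person would: the job done as asked, in the order asked, and still so for the second after the job is handed in, with the robot touching nothing.
It also fails if it takes over 58 s, if anything falls off the work surface, if the arm or the gripper's body presses on something with over 40 N, if the wrist force passes 120 N, or if a joint passes its speed limit or range.

## Robot

A 7-joint arm with a two-finger parallel gripper is mounted at the origin on the work surface. World frame = base frame: x ahead of the robot, y to its left, z up, the work surface at z = 0. Lengths are in m, angles in rad, forces in N, time in s.
With the tool pointing down it reaches from about 0.425 to 0.925 m from the base axis. Payload 6.8 kg.
Tool frame: the origin (TCP) lies on the centre line of the jaws, within the pads' length; the fingertips stand bot.finger_overhang ahead of it and the grasp point (between the pads) lies 3 mm ahead of it (bot.finger_overhang is the distance from the TCP to the fingertips, in m); z points along the fingers, y is the direction in which the jaws open and shut (so a half turn about z gives the same grasp; the last joint's range is limited). The gripper opens to 85 mm and grips with 20 to 120 N. Pads are 22 mm wide; open, the fingers measure 114 mm over their backs; the gripper's body (76 mm by 85 mm) begins 54 mm behind the grasp point. The pads swing forward as they close: fully open they stand 13 mm farther back than shut.
Start: joints at [-1.301, 0.477, 0.022, 1.555, -0.011, 1.109, -0.083], TCP at [0.249, 0.627, 0.253] pointing down, gripper open.
Joint ranges: [-2.96, 2.96], [-0.34, 2.1], [-1.41, 1.46], [0.24, 2.44], [-1.37, 4.51], [0.17, 1.92], [-2.96, 2.96]. Speed limits (rad/s): [2.39, 2.39, 3.14, 3.14, 3.14, 3.14, 3.14].

## Interface

Orientations are given as a unit quaternion [w, x, y, z].
In Python, from station import bot gives the robot as it stands.
- The arm moves only by the tool drive_tool, never from a script. Its argument "increments" is text: rows parted by semicolons, each of 4 numbers parted by spaces: the shift along the world's x, y, z in m, then the turn about the world's z in rad. In form: tx ty tz spin; .... A call has 1 to 12 rows; each row shifts and turns the commanded pose from where the row before left it; what a row does not reach is not made up. A row lasts 1/12 s, in which the tool goes at most 41.7 mm and 7.16 degrees, less where a joint would pass 70% of its speed; a pose out of reach is approached as far as the arm can. A call is refused whole if a number of a shift passes 0.0417 or a number of a turn 0.125, either way. A call with a gripper value outside its range is refused whole. "grip" is the opening, from 0 (shut) to 1 (fully open), set as the call begins (left out, the last holds). The fingers move at their own pace and stop on an object; "squeeze" is the grip in N (left out, the last holds). Time passes only in rows, so rows that do not move let the fingers close. It gives the time, the measured TCP pose, the force and the opening at its end, in the units of the state.
- bot.get_obs(): the state, without advancing time (a new reading comes with each control period).
- bot.read_camera(name): name is "side" or "top"; returns the picture (480x640x3 uint8, red, green, blue); there is no depth.
- bot.calibration(name): a dict with "fx", "fy", "cx", "cy" (pixels), "camera_from_world" (4x4, takes a point from world to camera coordinates). Camera axes: x right, y down, z forward; pixel columns grow to the right and rows downward; lengths in m; the calibration is good to about 2 mm. A picture is of the moment at which its call begins. calibration takes no time and is no camera call.
- bot.hand_in(): hands the job in, once; it reports no verdict.
The state is a dict: "t": time; "q": joint angles; "joint_vel": joint speeds; "joint_torque": joint torques, N m; "eef_pos": TCP position; "tool_rot": TCP orientation; "contact_force": force on the tool from outside, world axes, zero at the start; "torque": the same for the moment, N m; "gripper_width": opening from 0.0 (shut) to 1.0 (fully open).
Only numpy, scipy, OpenCV 4.12 (cv2) and the standard library are available. Lean on these libraries where they do the work, as an engineer would, in place of code of your own. Each camera call takes 0.05 s, during which the arm holds its last target.

## Working session

There is one attempt and no reset: what is moved stays moved. The work goes in short steps, Python scripts to look and compute and a tool call to move; the robot and the scene stay as the last step left them, time stands still between calls to the robot, and variables do not carry over. Pictures are saved under pics/ and viewed, and the job is handed in when it is done.

Besides the shell and the picture viewer there is one more tool, called by a JSON object that holds its "op" and its "data", one argument or row to a line. drive_tool: Moves the arm, as the interface text tells. Its arguments: {"type":"object","properties":{"increments":{"type":"string"},"grip":{"type":"number"},"squeeze":{"type":"number"}},"required":["increments"]}

```bash
ls; mkdir -p pics
python3 - <<'E'
from station import bot
import cv2
for n in("side","top"):
    cv2.imwrite(f"pics/{n}0.png",bot.read_camera(n)[:,:,::-1]); c=bot.calibration(n); print(n,c)
print(bot.get_obs(),bot.finger_overhang)
E
```

```text
pics
side {'fx': 480.726208957496, 'fy': 480.726208957496, 'cx': 319.6632522747309, 'cy': 243.93487731963089, 'camera_from_world': array([[ 0.94421606, -0.32886868, -0.01736132, -0.48732785],
       [-0.18980762, -0.50036186, -0.84475504,  0.20161613],
       [ 0.26912654,  0.80092659, -0.53487149,  0.47661538],
       [ 0.        ,  0.        ,  0.        ,  1.        ]])}
top {'fx': 621.3362102130109, 'fy': 621.3362102130109, 'cx': 311.4275326741063, 'cy': 233.82291186508115, 'camera_from_world': array([[ 1.18062660e-03, -9.99718370e-01, -2.37020418e-02,
         9.77071366e-02],
       [-9.97804159e-01,  3.91915194e-04, -6.62322244e-02,
         5.45560813e-01],
       [ 6.62228606e-02,  2.37281914e-02, -9.97522684e-01,
         9.30852858e-01],
       [ 0.00000000e+00,  0.00000000e+00,  0.00000000e+00,
         1.00000000e+00]])}
{'t': 0.1, 'q': array([-1.30111   ,  0.47767545,  0.02236537,  1.55633393, -0.01151148,
        1.10932954, -0.08306654]), 'joint_vel': array([ 0.00089002, -0.00107313, -0.00012275, -0.00124303, -0.00084542,
        0.00058799,  0.00011993]), 'joint_torque': array([ 5.29846424e-03, -5.97755384e+01,  1.61427431e+00, -2.81951988e+01,
        1.29506900e-02,  5.11998383e-03, -1.58790118e-05]), 'eef_pos': array([0.24881755, 0.62693273, 0.25245939]), 'tool_rot': array([-9.43764689e-05,  1.87757864e-01,  9.82215012e-01, -8.03412617e-04]), 'contact_force': array([-0.01420523, -0.24995306, -0.41047268]), 'torque': array([-0.01472351, -0.03251194, -0.00435573]), 'gripper_width': 0.996163114706874} 0.022
```

View pics/side0.png

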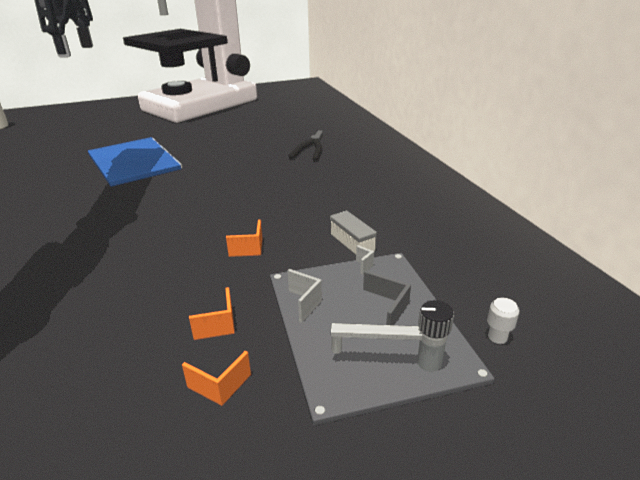

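View pics/top0.png

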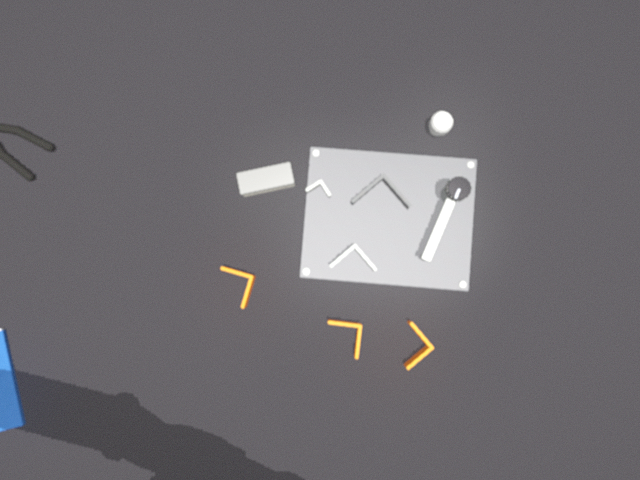

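Things that could be taken for the offcut in the top view: grey (355,246) on the plate with an open front, small grey (320,181), the dark fixed angle (382,178), and orange ones (251,276), (360,325) and (432,347). By the description I choose the grey one at (355,246). I'll check it in a close crop.

Run:
```python
import cv2
a=cv2.imread("pics/top0.png")[140:300,295:485]
cv2.imwrite("pics/c0.png",cv2.resize(a,None,fx=4,fy=3.75*4/3.75,interpolation=cv2.INTER_CUBIC)[:600])
```

```text
(no output)
```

View pics/c0.png

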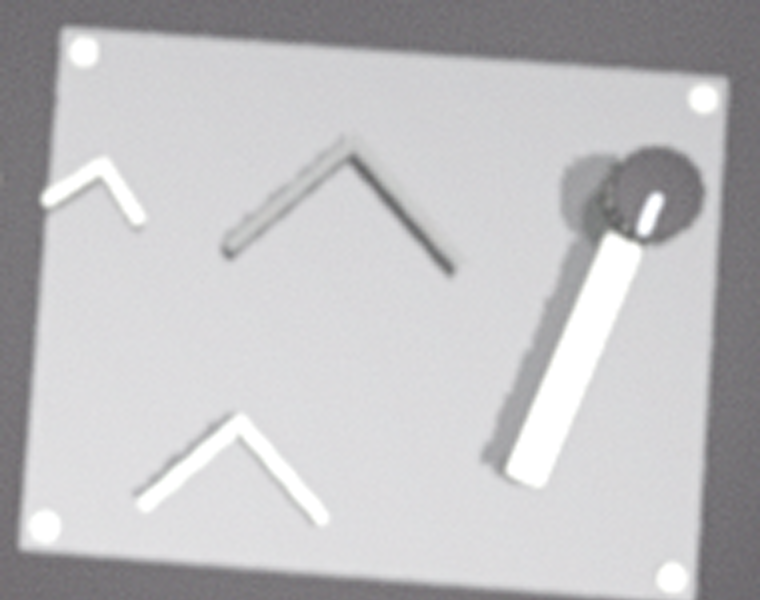

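```bash
cat > h.py <<'E'
import numpy as np,cv2
from scipy.optimize import least_squares
from station import bot
def proj(n,P):
    c=bot.calibration(n);P=np.atleast_2d(P);T=c["camera_from_world"]
    X=P@T[:3,:3].T+T[:3,3]; return np.c_[c["fx"]*X[:,0]/X[:,2]+c["cx"],c["fy"]*X[:,1]/X[:,2]+c["cy"]]
def unproj(n,uv,z):
    c=bot.calibration(n);T=c["camera_from_world"];R=T[:3,:3];o=-R.T@T[:3,3]
    d=R.T@np.array([(uv[0]-c["cx"])/c["fx"],(uv[1]-c["cy"])/c["fy"],1]);return o+d*(z-o[2])/d[2]
def fr(p,P): # frame x,y,th; local pts (mm) -> world
    P=np.atleast_2d(np.array(P,float))/1000;c,s=np.cos(p[2]),np.sin(p[2])
    return np.c_[p[0]+c*P[:,0]-s*P[:,1],p[1]+s*P[:,0]+c*P[:,1],P[:,2]]
def fit(n,L,uv,p0):
    r=least_squares(lambda p:(proj(n,fr(p,L))-uv).ravel(),p0,x_scale=[.01,.01,.1]);return r.x,np.abs(r.fun).max()
PL=[[45,115,10],[45,-145,10],[-160,-145,10],[-160,115,10]]
def L(leg,t,z): # outer heel origin
    s=2**.5;o=leg/s;w=t/s
    return [[0,0,z],[-o,o,z],[-o-w,o-w,z],[-w*2,0,z],[-o-w,-o+w,z],[-o,-o,z]]
E
python3 - <<'E'
from h import *
off=np.array([295,140]);q=lambda a:(np.array(a)+.5)/4-.5+off
p,e=fit("top",PL,q([[62,27],[727,77],[697,602],[20,548]]),[.6,.0,0]);print("corner",p,e)
print([unproj("top",q(a),.01).round(4) for a in ([347,158],)], unproj("top",q([352,150]),.04))
o,e=fit("top",[L(50,4,45)[i] for i in(0,1,3,5)],q([[241,409],[133,500],[241,430],[330,520]]),[.5,.0,0]);print("off",o,e)
c,s=np.cos(p[2]),np.sin(p[2]);d=o[:2]-p[:2];print("rel",c*d[0]+s*d[1],-s*d[0]+c*d[1],o[2]-p[2])
print("knob",unproj("top",q([655,196]),.088),"exp",fr(p,[-14,-105,88]))
im=cv2.imread("pics/top0.png");im=cv2.resize(im[140:300,295:485],None,fx=4,fy=4,interpolation=cv2.INTER_CUBIC)
def dr(P,col): 
    u=((proj("top",P)-off+.5)*4-.5); cv2.polylines(im,[np.round(u).astype(int)],True,col,1)
dr(fr(p,PL),(0,0,255));dr(fr(o,L(50,4,45)),(0,0,255));dr(fr(o,L(50,4,10)),(0,255,0))
F=np.array(L(60+5,5,40));F[:,0]+=5*2**.5;dr(fr(p,F),(255,0,0))
F[:,2]=10;dr(fr(p,F),(0,255,0))
a=np.linspace(0,6.28,30);dr(fr(p,np.c_[-14+17*np.cos(a),-105+17*np.sin(a),a*0+88]),(0,0,255))
cv2.imwrite("pics/c1.png",im[:600])
E
```

```text
corner [ 0.62979252 -0.01014002 -0.07748638] 0.8164680381343032
[array([ 0.631 , -0.0101,  0.01  ])] [ 0.62937368 -0.00934311  0.04      ]
off [ 0.53014363  0.03270348 -0.10236326] 1.123675769432083
rel -0.1026663487863462 0.035001239190451686 -0.02487688600597522
knob [ 0.60506627 -0.11193237  0.088     ] exp [[ 0.6077066  -0.11374124  0.088     ]]
```

View pics/c1.png

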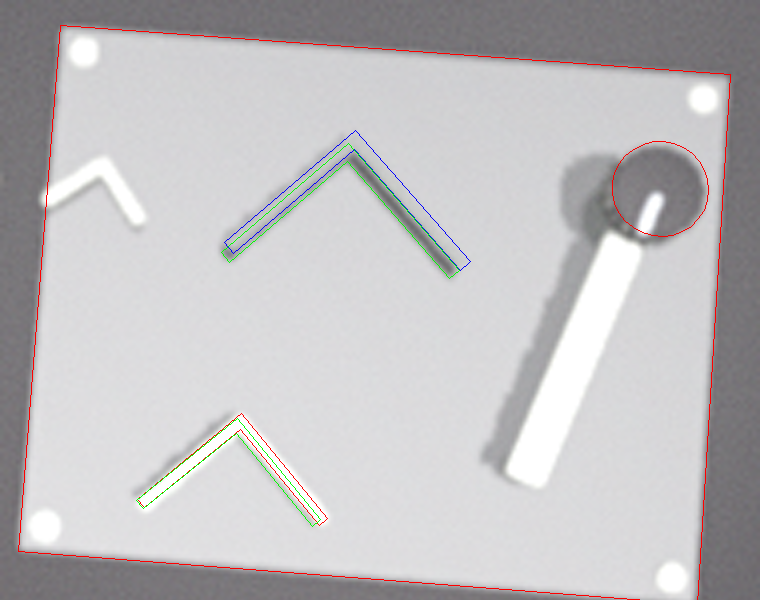

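Run:
```python
from h import *
for uv in([175,115],[256,92],[140,105],[165,12]): print(uv,unproj("side",uv,0).round(3))
print(unproj("side",[125,42],.2),unproj("side",[226,38],.2))
```

```text
[175, 115] [0.42  0.981 0.   ]
[256, 92] [0.69  1.132 0.   ]
[140, 105] [0.328 1.126 0.   ]
[165, 12] [0.565 3.49  0.   ]
[0.32817421 0.99282897 0.2       ] [0.5829094 0.9384258 0.2      ]
```

The crop confirms the choice: a pale steel angle on the plate, with heel at crop (241,411). The microscope (y > 0.93) is clear of my path.

{"op": "drive_tool", "data": {
  "increments": "0.015 -0.035 0 -0.04; 0.015 -0.035 0 -0.04; 0.015 -0.035 0 -0.04; 0.015 -0.035 0 -0.04; 0.015 -0.035 0 -0.04; 0.015 -0.035 0 -0.04; 0.015 -0.035 0 -0.04; 0.015 -0.035 0 -0.04; 0.015 -0.035 0 -0.04; 0.015 -0.035 0 -0.04; 0.015 -0.035 0 -0.04; 0.015 -0.035 0 -0.04",
  "grip": 0
}}

```text
t: 1.1
eef_pos: [0.4291, 0.2055, 0.2532]
tool_rot: [-0.0, 0.417, 0.909, -0.0]
contact_force: [1.3, 0.8, -0.5]
gripper_width: -0.002
```

{"op": "drive_tool", "data": {
  "increments": "0.013 -0.034 -0.02 0; 0.013 -0.034 -0.02 0; 0.013 -0.034 -0.02 0; 0.013 -0.034 -0.02 0; 0.013 -0.036 -0.02 0; 0 0 -0.02 0; 0 0 -0.02 0; 0 0 0 0"
}}

```text
t: 1.77
eef_pos: [0.4911, 0.0355, 0.1108]
tool_rot: [-0.002, 0.417, 0.909, -0.002]
contact_force: [-0.7, 0.3, -0.9]
gripper_width: 0.002
```

Run:
```python
from h import *
for n in("side","top"): cv2.imwrite(f"pics/{n}1.png",bot.read_camera(n)[:,:,::-1])
a=cv2.imread("pics/side1.png")[150:350,230:430];b=cv2.imread("pics/top1.png")[150:350,250:450]
cv2.imwrite("pics/m1.png",cv2.resize(np.hstack([a,b]),None,fx=2,fy=2))
```

```text
(no output)
```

View pics/m1.png

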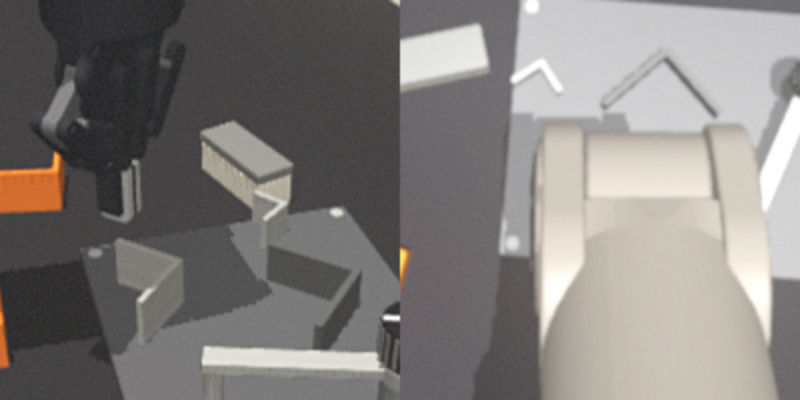

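The fingertips in the side view sit at about full-frame pixel (290,258), behind and above the offcut's hollow. I'll check that the tip height is as predicted.

Run:
```python
from h import *
o=bot.get_obs();print(o["eef_pos"],o["contact_force"])
e=o["eef_pos"];
a=np.deg2rad(40.7);y=np.array([np.cos(a),np.sin(a),0]);x=np.array([-y[1],y[0],0])
im=cv2.resize(cv2.imread("pics/side1.png")[200:320,230:350],None,fx=5,fy=5,interpolation=cv2.INTER_CUBIC)
for dz,col in((.022,(0,0,255)),(.0,(0,255,0))):
  for hy in(.0145,.009):
    P=[e+sx*.011*x+sy*hy*y-[0,0,dz] for sx,sy in((1,1),(1,-1),(-1,-1),(-1,1))]
    cv2.polylines(im,[np.round((proj("side",P)-[230,200])*5).astype(int)],True,col,1)
F=[.530,.0325,-.10]
cv2.polylines(im,[np.round((proj("side",fr(F,L(50,4,45)))-[230,200])*5).astype(int)],True,(255,0,0),1)
cv2.polylines(im,[np.round((proj("side",fr(F,L(50,4,10)))-[230,200])*5).astype(int)],True,(255,0,0),1)
cv2.imwrite("pics/m2.png",im)
```

```text
[0.49298241 0.03665424 0.11372163] [-0.49513035 -0.24839157  0.11997273]
```

View pics/m2.png

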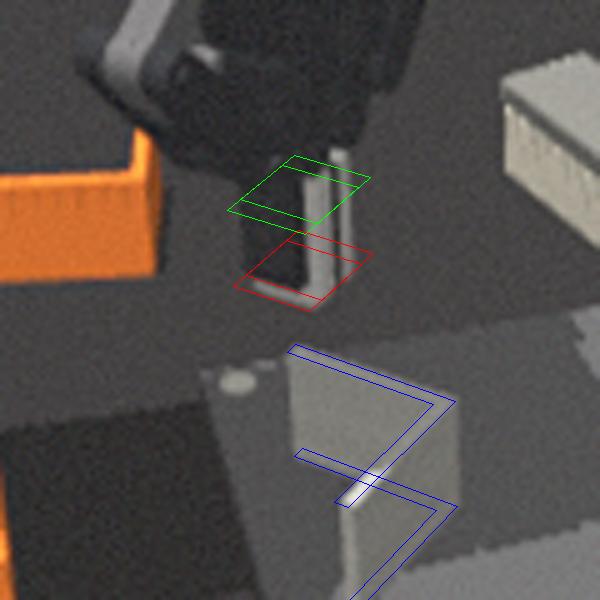

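Tip height and lateral position agree with the model. Descending into the hollow, just above the plate.

{"op": "drive_tool", "data": {
  "increments": "0 -0.001 -0.02 0; 0 -0.001 -0.02 0; 0 -0.001 -0.02 0; 0 0 -0.01 0; 0 0 -0.005 0; 0 0 -0.002 0; 0 0 0 0; 0 0 0 0"
}}

```text
t: 2.53
eef_pos: [0.4943, 0.0339, 0.038]
tool_rot: [0.001, 0.416, 0.909, 0.001]
contact_force: [-0.8, 0.9, -0.5]
gripper_width: -0.003
```

Run:
```python
from h import *
o=bot.get_obs();print(o["eef_pos"],o["contact_force"])
im=bot.read_camera("side")[:,:,::-1]
cv2.imwrite("pics/s2.png",cv2.resize(im[200:350,230:430],None,fx=4,fy=4))
```

```text
[0.49430025 0.03391174 0.03795862] [-0.77555886  0.86941918 -0.53815959]
```

View pics/s2.png

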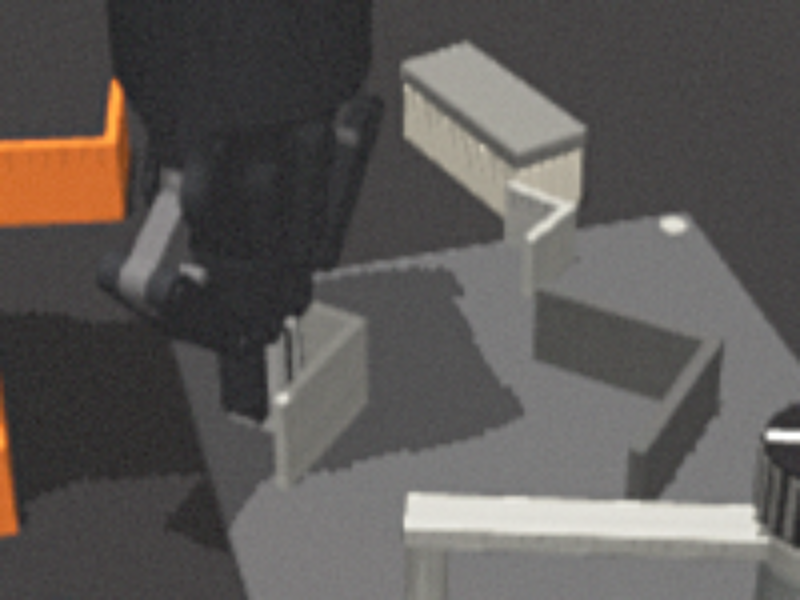

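{"op": "drive_tool", "data": {
  "increments": "0.003 -0.0003 -0.001 0; 0.003 -0.0003 -0.001 0; 0.003 -0.0003 0 0; 0.003 -0.0003 0 0; 0.003 -0.0003 0 0; 0 0 0 0; 0 0 0 0"
}}

```text
t: 3.17
eef_pos: [0.5088, 0.0321, 0.035]
tool_rot: [0.0, 0.416, 0.909, -0.0]
contact_force: [0.2, -0.2, 0.6]
gripper_width: 0.004
```

{"op": "drive_tool", "data": {
  "increments": "0.004 -0.002 0 0; 0.004 -0.002 0 0; 0.004 -0.002 0 0; 0.004 -0.002 0 0; 0.004 -0.002 0 0; 0.004 -0.002 0 0; 0.004 -0.002 0 0; 0.004 -0.002 0 0; 0 0 0 0"
}}

```text
t: 3.92
eef_pos: [0.5417, 0.0156, 0.0352]
tool_rot: [0.001, 0.416, 0.909, 0.0]
contact_force: [0.7, -0.2, 0.9]
gripper_width: 0.001
```

```bash
cat > look.py <<'E'
from h import *
import sys
k=sys.argv[1]
o=bot.get_obs();print(o["t"],o["eef_pos"].round(4),o["contact_force"].round(1),o["q"][6])
a=bot.read_camera("side")[:,:,::-1];b=bot.read_camera("top")[:,:,::-1]
cv2.imwrite(f"pics/S{k}.png",a);cv2.imwrite(f"pics/T{k}.png",b)
a=cv2.resize(a[200:400,240:440],None,fx=2,fy=2,interpolation=cv2.INTER_CUBIC);b=cv2.resize(b[130:330,290:490],None,fx=2,fy=2,interpolation=cv2.INTER_CUBIC)
cv2.imwrite(f"pics/L{k}.png",np.hstack([a,b]))
E
python3 look.py 3
```

```text
3.9167 [0.5417 0.0156 0.0352] [ 0.7 -0.2  0.9] 0.834556852517185
```

View pics/L3.png

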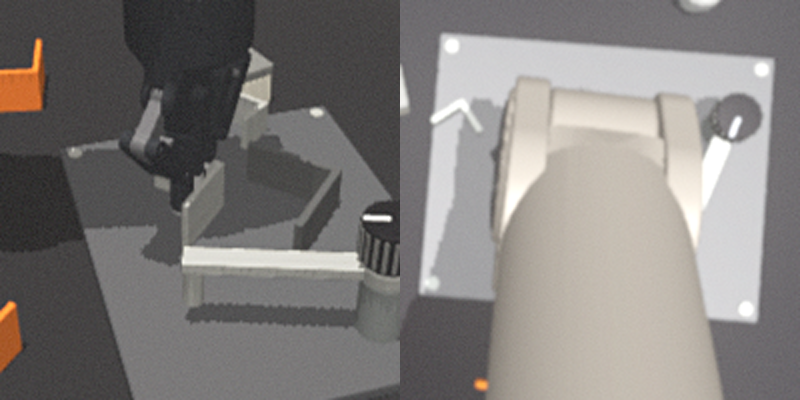

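The offcut is upright and following the fingers, with the heel in the side view near crop (222,165). I'll carry on toward the bisector.

{"op": "drive_tool", "data": {
  "increments": "0.004 -0.0021 0 0; 0.004 -0.0021 0 0; 0.004 -0.0021 0 0; 0.004 -0.0021 0 0; 0.004 -0.0021 0 0; 0.004 -0.0021 0 0; 0.004 -0.0021 0 0; 0.004 -0.0021 0 0; 0.004 -0.0021 0 0; 0.004 -0.0021 0 0; 0.004 -0.0021 0 0; 0 0 0 0"
}}

```text
t: 5.02
eef_pos: [0.5856, -0.0076, 0.0352]
tool_rot: [0.001, 0.416, 0.909, 0.0]
contact_force: [0.6, -0.6, -1.0]
gripper_width: 0.001
```

```bash
python3 look.py 4
```

```text
5.0167 [ 0.5856 -0.0076  0.0352] [ 0.6 -0.6 -1. ] 0.8731212302342662
```

View pics/L4.png

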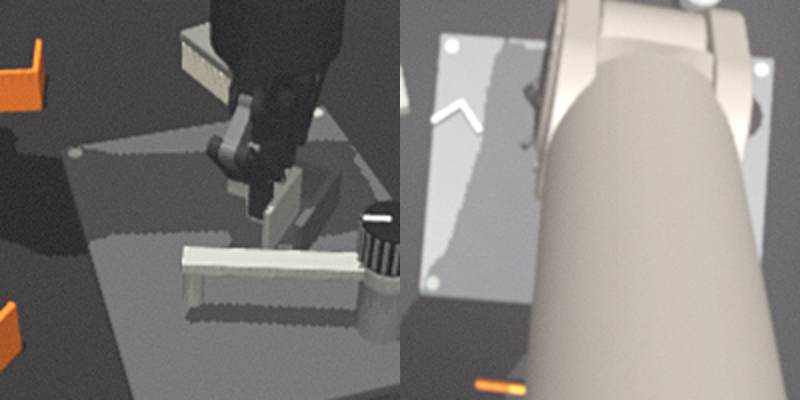

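{"op": "drive_tool", "data": {
  "increments": "0.003 -0.0004 0 0; 0.003 -0.0004 0 0; 0.003 -0.0004 0 0; 0.003 -0.0004 0 0; 0.002 -0.0003 0 0; 0 0 0 0"
}}

```text
t: 5.62
eef_pos: [0.5992, -0.0089, 0.0351]
tool_rot: [0.0, 0.416, 0.909, 0.0]
contact_force: [-0.2, -0.2, -0.3]
gripper_width: 0.001
```

{"op": "drive_tool", "data": {
  "increments": "0.001 -0.0001 0 0; 0.001 -0.0001 0 0; 0.001 -0.0001 0 0; 0 0 0 0"
}}

```text
t: 5.95
eef_pos: [0.6017, -0.0091, 0.035]
tool_rot: [0.0, 0.416, 0.909, 0.0]
contact_force: [0.4, -0.6, -0.5]
gripper_width: -0.0
```

{"op": "drive_tool", "data": {
  "increments": "0.001 -0.0001 0 0; 0.001 -0.0001 0 0; 0 0 0 0"
}}

```text
t: 6.2
eef_pos: [0.6038, -0.0093, 0.035]
tool_rot: [0.0, 0.416, 0.909, 0.0]
contact_force: [0.0, -0.2, -0.4]
gripper_width: 0.001
```

{"op": "drive_tool", "data": {
  "increments": "0.001 -0.0001 0 0; 0.001 -0.0001 0 0; 0 0 0 0"
}}

```text
t: 6.45
eef_pos: [0.6058, -0.0095, 0.035]
tool_rot: [0.0, 0.416, 0.909, 0.0]
contact_force: [0.2, -0.8, 0.1]
gripper_width: -0.0
```

```bash
python3 look.py 5
```

```text
6.45 [ 0.6058 -0.0095  0.035 ] [ 0.2 -0.8  0.1] 0.8756370762781361
```

View pics/L5.png

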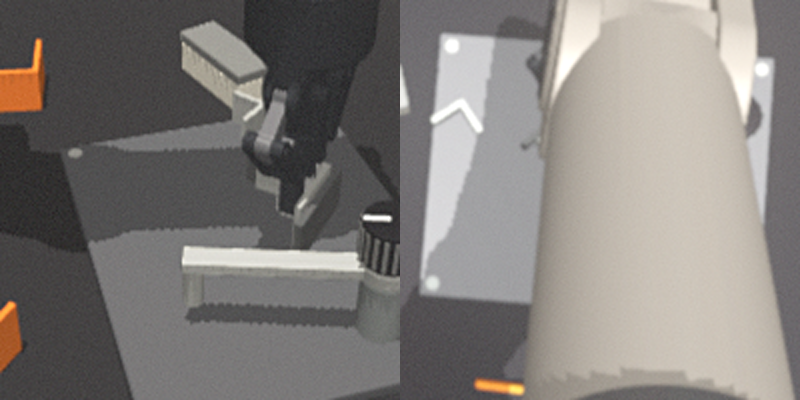

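The offcut sits close to the fixed legs in the side view, but no contact force shows yet. I'll creep forward in small steps.

{"op": "drive_tool", "data": {
  "increments": "0.001 -0.0001 0 0; 0.001 -0.0001 0 0; 0 0 0 0"
}}

```text
t: 6.8
eef_pos: [0.6068, -0.0094, 0.0348]
tool_rot: [-0.001, 0.416, 0.909, -0.0]
contact_force: [-2.7, 1.3, 2.3]
gripper_width: -0.002
```

{"op": "drive_tool", "data": {
  "increments": "0.001 -0.0001 0 0; 0 0 0 0"
}}

```text
t: 6.97
eef_pos: [0.6067, -0.0094, 0.0346]
tool_rot: [-0.002, 0.416, 0.909, -0.0]
contact_force: [-6.6, 1.0, 5.0]
gripper_width: -0.001
```

{"op": "drive_tool", "data": {
  "increments": "0.001 -0.0001 0 0; 0 0 0 0"
}}

```text
t: 7.13
eef_pos: [0.6068, -0.0094, 0.0345]
tool_rot: [-0.003, 0.416, 0.909, -0.001]
contact_force: [-8.1, 1.5, 6.5]
gripper_width: -0.002
```

Contact: TCP stopped at x = 0.6068 (0.606 predicted), with the reaction close to the bisector. One slightly firmer press, then I'll back straight off.

{"op": "drive_tool", "data": {
  "increments": "0.0015 -0.0001 0.001 0; 0 0 0 0; 0 0 0 0"
}}

```text
t: 7.38
eef_pos: [0.6068, -0.0094, 0.0346]
tool_rot: [-0.004, 0.416, 0.909, -0.001]
contact_force: [-10.4, 2.0, 3.5]
gripper_width: -0.001
```

{"op": "drive_tool", "data": {
  "increments": "-0.002 0.0002 0 0; -0.002 0.0002 0 0; -0.004 0.0003 0 0; -0.004 0.0003 0 0; -0.003 0.0002 0 0; 0 0 0 0; 0 0 0 0"
}}

```text
t: 7.97
eef_pos: [0.5962, -0.0089, 0.0362]
tool_rot: [0.0, 0.416, 0.909, 0.0]
contact_force: [-0.3, -0.2, 0.1]
gripper_width: 0.0
```

```bash
python3 look.py 6
python3 - <<'E'
import cv2
a=cv2.imread("pics/S6.png")[230:350,330:490];cv2.imwrite("pics/z6.png",cv2.resize(a,None,fx=5,fy=5,interpolation=cv2.INTER_CUBIC))
E
```

```text
7.9667 [ 0.5962 -0.0089  0.0362] [-0.3 -0.2  0.1] 0.8747367780829503
```

View pics/z6.png

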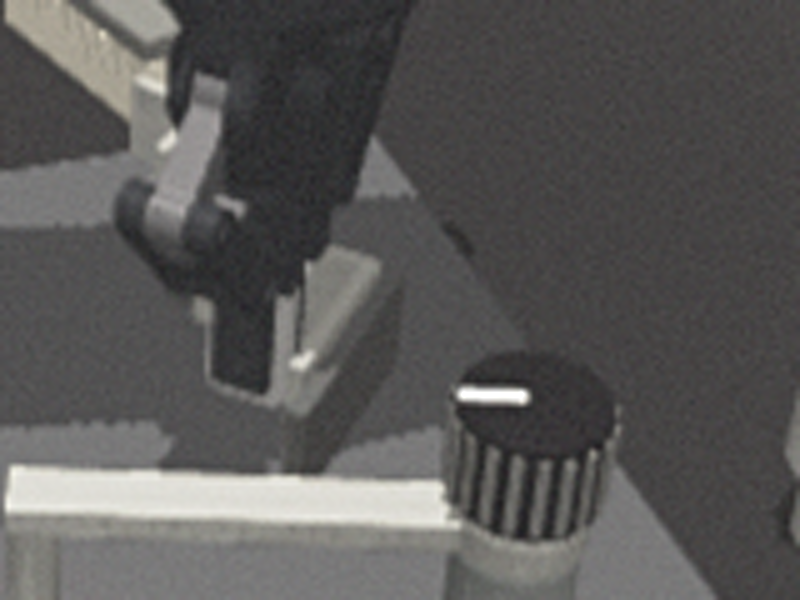

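{"op": "drive_tool", "data": {
  "increments": "0 0 0.02 0; 0 0 0.03 0; 0 0 0.03 0; 0 0 0.03 0; -0.01 0.035 0.01 0; -0.01 0.035 0 0; -0.01 0.035 0 0; -0.01 0.035 0 0; -0.01 0.035 0 0; -0.01 0.035 0 0; 0 0 0 0",
  "grip": 1
}}

```text
t: 8.98
eef_pos: [0.5334, 0.2107, 0.1559]
tool_rot: [-0.001, 0.411, 0.912, 0.002]
contact_force: [-0.7, 2.0, -0.9]
gripper_width: 0.998
```

```bash
python3 look.py 7
python3 - <<'E'
import cv2
a=cv2.imread("pics/T7.png")[140:290,300:490];cv2.imwrite("pics/z7.png",cv2.resize(a,None,fx=4,fy=4,interpolation=cv2.INTER_CUBIC))
E
```

```text
8.9833 [0.5334 0.2107 0.1559] [-0.7  2.  -0.9] 0.41198901010578104
```

View pics/z7.png

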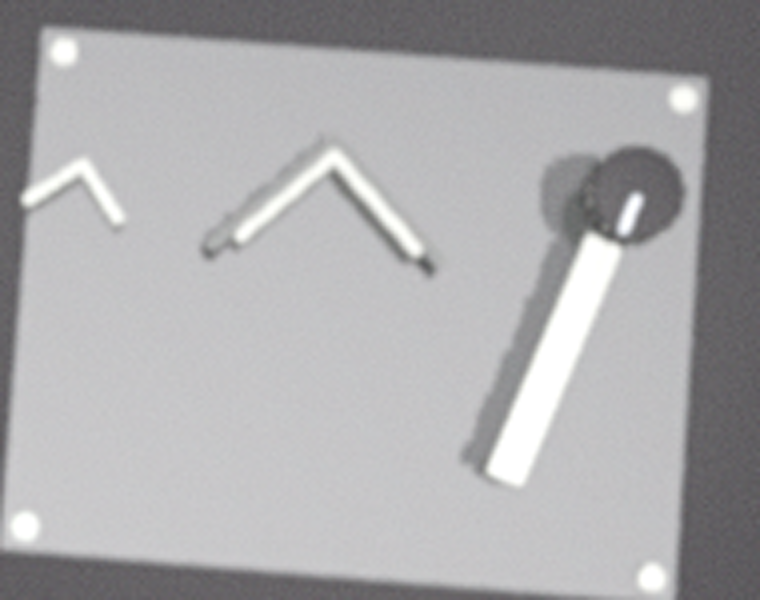

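View pics/L7.png

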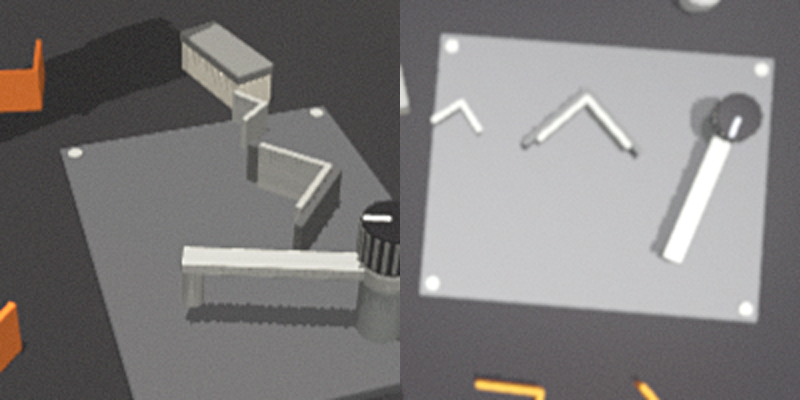

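The offcut is seated: its heel is at the fixed inner corner and both legs lie parallel along the fixed legs (top crop, heel (335,152)). Next I'll locate the knob from both views.

Run:
```python
from h import *
print(unproj("top",(459.5,188.),.088),unproj("side",(437.2,310.4),.088))
def f(X): return np.r_[proj("top",X)[0]-(459.5,188.),proj("side",X)[0]-(437.2,310.4)]
r=least_squares(f,[.606,-.113,.088]);print(r.x,r.fun)
# arm end
print(unproj("top",(300+505/4,140+482/4),.062))
p=[.6300,-.0100,-.078];o=fr(p,L(50,4,45));off=np.array([300,140])
im=cv2.imread("pics/z7.png")
for P in(o,):cv2.polylines(im,[np.round((proj("top",P)-off+.5)*4-.5).astype(int)],True,(0,0,255),1)
cv2.imwrite("pics/z7b.png",im[100:300,150:480].repeat(2,0).repeat(2,1))
```

```text
[ 0.60595481 -0.11353097  0.088     ] [ 0.60761045 -0.11462857  0.088     ]
[ 0.6071664  -0.11416208  0.0876353 ] [ 0.37999923 -0.81349575 -0.6478988   0.09279659]
[ 0.50386103 -0.06963973  0.062     ]
```

View pics/z7b.png

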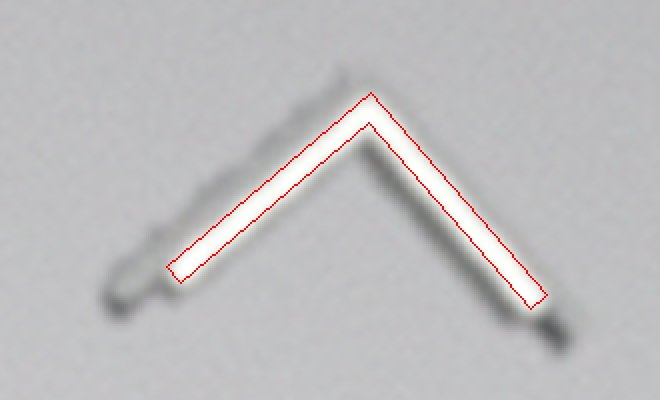

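{"op": "drive_tool", "data": {
  "increments": "0.007 -0.032 0 0.08; 0.007 -0.032 0 0.08; 0.007 -0.032 0 0.08; 0.007 -0.032 0 0.08; 0.007 -0.032 0 0.08; 0.007 -0.032 0 0.08; 0.007 -0.032 0 0.08; 0.007 -0.032 0 0.08; 0.007 -0.032 0 0.08; 0.01 -0.032 0 0.08; 0 0 0 0; 0 0 0 0",
  "grip": 1,
  "squeeze": 40
}}

```text
t: 10.08
eef_pos: [0.6085, -0.1243, 0.156]
tool_rot: [0.0, 0.033, 0.999, -0.001]
contact_force: [0.8, 0.7, -0.2]
gripper_width: 1.002
```

{"op": "drive_tool", "data": {
  "increments": "-0.0015 0.01 0 0; 0 0 -0.02 0; 0 0 -0.02 0; 0 0 -0.015 0; 0 0 -0.007 0; 0 0 -0.005 0; 0 0 0 0; 0 0 0 0"
}}

```text
t: 10.75
eef_pos: [0.6079, -0.1082, 0.0896]
tool_rot: [0.0, 0.029, 1.0, 0.0]
contact_force: [0.6, 0.4, 0.1]
gripper_width: 1.001
```

```bash
python3 look.py 8
python3 - <<'E'
import cv2
a=cv2.imread("pics/S8.png")[230:350,350:510];cv2.imwrite("pics/z8.png",cv2.resize(a,None,fx=5,fy=5,interpolation=cv2.INTER_CUBIC))
E
```

```text
10.75 [ 0.6079 -0.1082  0.0896] [0.6 0.4 0.1] 1.7046637314453894
```

View pics/z8.png

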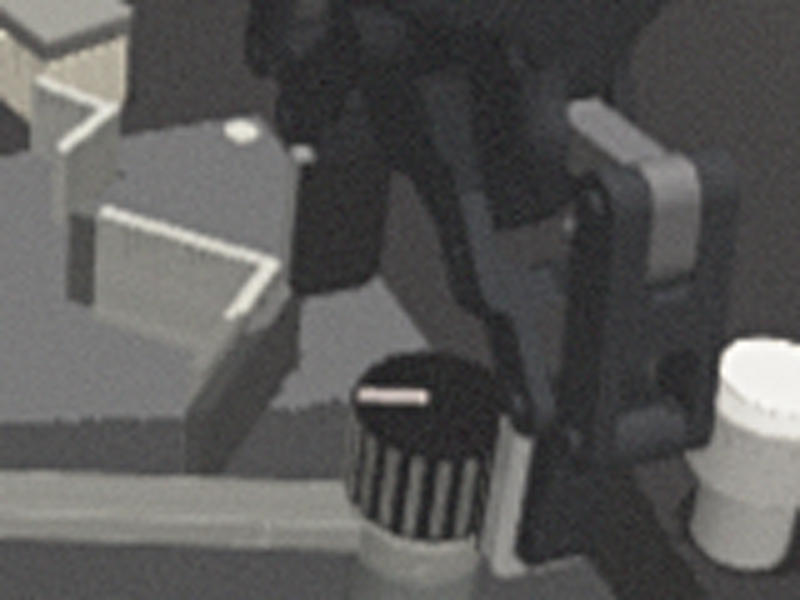

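Run:
```python
from h import *
for z in(.06,.0676,.075,.08): print(z,(proj("side",[.6079,-.1082-.0425,z])[0]-[350,230])*5, (proj("side",[.6079+.011,-.1082-.0425,z])[0]-[350,230])*5, (proj("side",[.6079-.011,-.1082-.0425,z])[0]-[350,230])*5)
```

```text
0.06 [514.92619482 616.80623861] [561.81088769 603.2694964 ] [467.46851096 630.50841715]
0.0676 [519.87619721 589.48182687] [567.12265418 575.99826723] [472.04744212 603.13156725]
0.075 [524.77659747 562.43122293] [572.38066221 549.00304028] [476.58095313 576.0262787 ]
0.08 [528.13374363 543.89950581] [575.98249181 530.51082668] [479.6870186  557.45550634]
```

The jaws straddle the knob with tips at about 0.075 m. I'll centre in y, raise 2 mm and close.

{"op": "drive_tool", "data": {
  "increments": "-0.001 -0.006 0.002 0; 0 0 0 0; 0 0 0 0"
}}

```text
t: 11.1
eef_pos: [0.6068, -0.1158, 0.0917]
tool_rot: [0.001, 0.03, 1.0, -0.0]
contact_force: [-0.7, 0.9, -0.4]
gripper_width: 1.001
```

{"op": "drive_tool", "data": {
  "increments": "0 0 0 0; 0 0 0 0; 0 0 0 0; 0 0 0 0; 0 0 0 0; 0 0 0 0; 0 0 0 0; 0 0 0 0",
  "grip": 0,
  "squeeze": 40
}}

```text
t: 11.77
eef_pos: [0.6067, -0.1128, 0.0915]
tool_rot: [-0.0, 0.028, 1.0, 0.001]
contact_force: [-2.3, 4.1, 6.3]
gripper_width: 0.377
```

```bash
python3 look.py 9
python3 - <<'E'
import cv2
a=cv2.imread("pics/S9.png")[230:350,350:510];cv2.imwrite("pics/z9.png",cv2.resize(a,None,fx=5,fy=5,interpolation=cv2.INTER_CUBIC))
E
```

```text
11.7667 [ 0.6067 -0.1128  0.0915] [-2.3  4.1  6.3] 1.7145146919564123
```

View pics/z9.png

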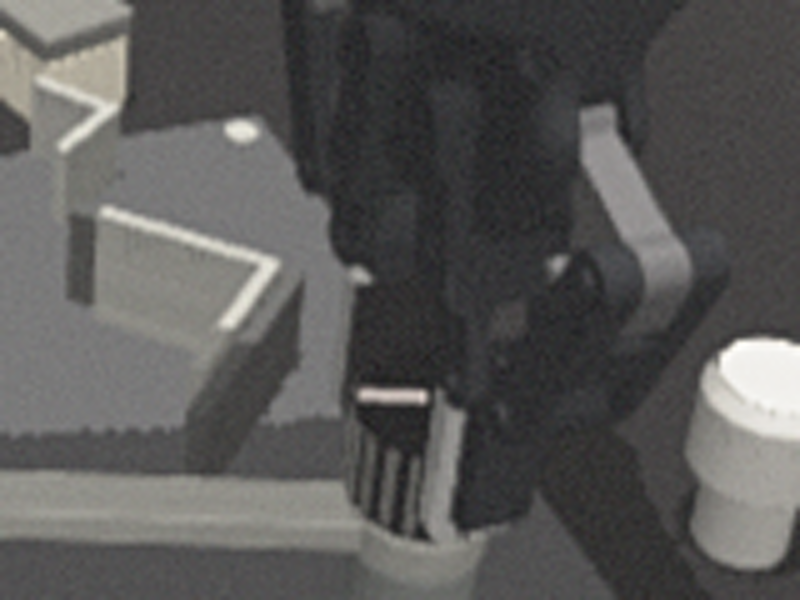

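Gripped, with the index line along the bar. Now turning clockwise.

{"op": "drive_tool", "data": {
  "increments": "0 0.002 0.001 -0.08; 0 0 0 -0.08; 0 0 0 -0.08; 0 0 0 -0.08; 0 0 0 -0.08; 0 0 0 -0.08; 0 0 0 -0.08; 0 0 0 -0.08; 0 0 0 -0.08; 0 0 0 -0.08; 0 0 0 -0.08; 0 0 0 0"
}}

```text
t: 12.87
eef_pos: [0.607, -0.112, 0.0917]
tool_rot: [0.0, 0.453, 0.892, 0.0]
contact_force: [2.3, 0.8, -3.9]
gripper_width: 0.377
```

```bash
python3 look.py 10; python3 -c "
from station import bot;o=bot.get_obs();print(o['torque'],o['contact_force'])"
```

```text
12.8667 [ 0.607  -0.112   0.0917] [ 2.3  0.8 -3.9] 0.9949189079072085
[ 0.4643637  -0.71557018 -0.0709659 ] [ 2.6456107   1.62615441 -5.03340785]
```

View pics/L10.png

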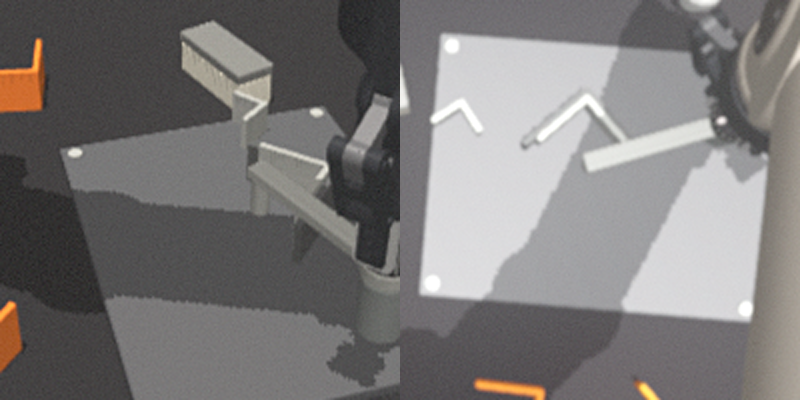

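The arm has swung with the knob and the pin is near the leg in both views. I'll continue in small steps and watch the moment.

{"op": "drive_tool", "data": {
  "increments": "0 0 0 -0.06; 0 0 0 -0.06; 0 0 0 -0.06; 0 0 0 0"
}}

```text
t: 13.3
eef_pos: [0.6071, -0.1119, 0.0917]
tool_rot: [0.0, 0.53, 0.848, 0.0]
contact_force: [4.2, 2.2, -6.7]
gripper_width: 0.381
```

```bash
python3 look.py 11; python3 -c "
from station import bot;o=bot.get_obs();print(o['torque'],o['contact_force'])"
```

```text
13.3 [ 0.6071 -0.1119  0.0917] [ 4.2  2.2 -6.7] 0.8524780242921663
[ 0.57479689 -1.12012362 -0.0381167 ] [ 4.41056765  1.51196768 -6.93140913]
```

View pics/L11.png

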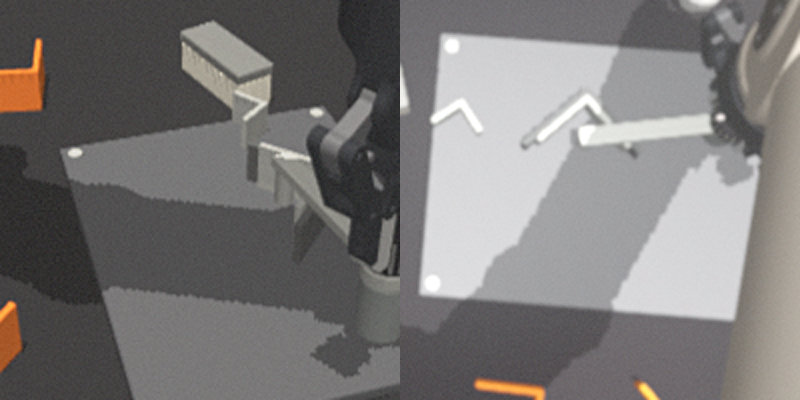

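{"op": "drive_tool", "data": {
  "increments": "0 0 -0.001 -0.06; 0 0 0 -0.06; 0 0 0 0"
}}

```text
t: 13.65
eef_pos: [0.6073, -0.112, 0.0916]
tool_rot: [0.0, 0.58, 0.815, 0.001]
contact_force: [2.5, 4.3, 2.4]
gripper_width: 0.379
```

```bash
python3 look.py 12; python3 -c "
from station import bot;o=bot.get_obs();print(o['torque'],o['contact_force'])"
```

```text
13.65 [ 0.6073 -0.112   0.0916] [2.5 4.3 2.4] 0.757450177631605
[ 1.05369659 -0.55731829  0.00476239] [2.40837781 4.68513604 2.46455481]
```

View pics/L12.png

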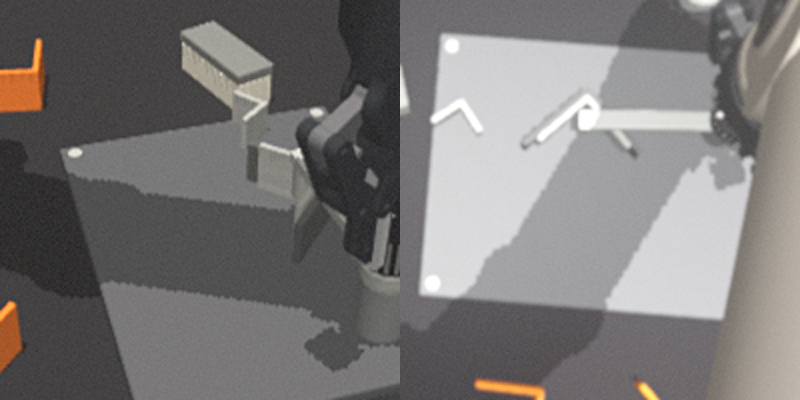

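{"op": "drive_tool", "data": {
  "increments": "0 0 0 -0.06; 0 0 0 -0.06; 0 0 0 0"
}}

```text
t: 14.0
eef_pos: [0.6074, -0.1119, 0.0916]
tool_rot: [0.0, 0.627, 0.779, 0.001]
contact_force: [4.5, 5.0, 3.3]
gripper_width: 0.382
```

```bash
python3 look.py 13; python3 -c "
from station import bot;o=bot.get_obs();print(o['torque'],o['contact_force'])
import cv2,numpy as np
h=[cv2.imread(f'pics/T{k}.png')[165:215,360:460] for k in(12,13)]
cv2.imwrite('pics/z13.png',cv2.resize(np.vstack(h),None,fx=6,fy=6,interpolation=cv2.INTER_CUBIC))"
```

```text
14.0 [ 0.6074 -0.1119  0.0916] [4.5 5.  3.3] 0.6615102825329506
[ 1.10503088 -0.67291501 -0.07783968] [2.42529116 5.71690764 2.61151297]
```

View pics/z13.png

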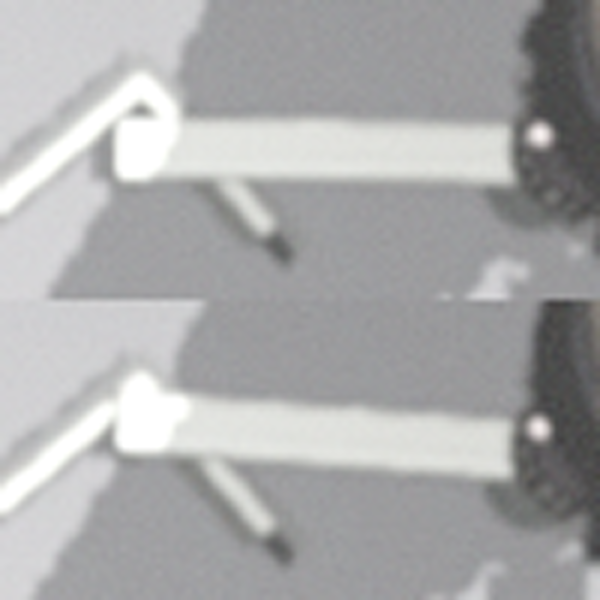

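{"op": "drive_tool", "data": {
  "increments": "0 0 0 -0.06; 0 0 0 -0.06; 0 0 0 0"
}}

```text
t: 14.35
eef_pos: [0.6075, -0.1119, 0.0916]
tool_rot: [0.0, 0.673, 0.74, 0.001]
contact_force: [3.1, 4.8, 2.5]
gripper_width: 0.377
```

```bash
python3 look.py 14; python3 -c "
from station import bot;o=bot.get_obs();print(o['torque'],o['contact_force'])
import cv2,numpy as np
h=[cv2.imread(f'pics/T{k}.png')[165:215,360:460] for k in(13,14)]
cv2.imwrite('pics/z14.png',cv2.resize(np.vstack(h),None,fx=6,fy=6,interpolation=cv2.INTER_CUBIC))"
```

```text
14.35 [ 0.6075 -0.1119  0.0916] [3.1 4.8 2.5] 0.5656898038746563
[ 1.06922228 -0.74165062 -0.0303489 ] [3.04749758 5.65982171 3.2079261 ]
```

View pics/z14.png

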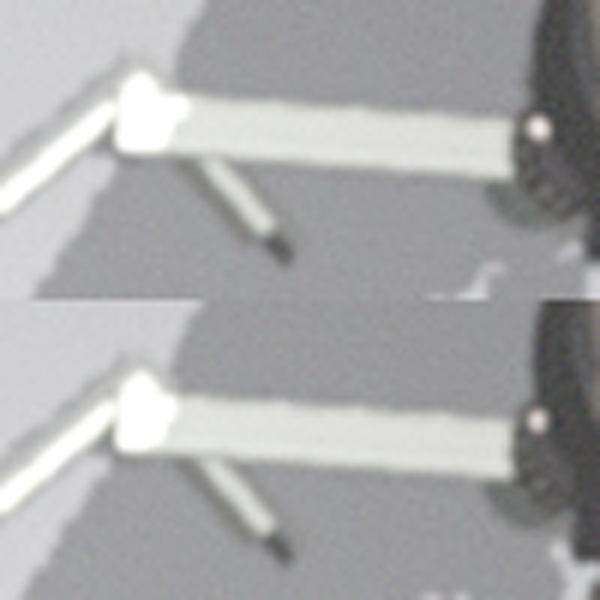

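The arm stood still while the tool turned another 0.12 rad, so the clutch is slipping, or the fingers are. A bit more, then release and check the index line.

{"op": "drive_tool", "data": {
  "increments": "0 0 0 -0.06; 0 0 0 -0.06; 0 0 0 -0.05; 0 0 0 0; 0 0 0 0"
}}

```text
t: 14.87
eef_pos: [0.6076, -0.1119, 0.0916]
tool_rot: [0.0, 0.732, 0.681, 0.001]
contact_force: [3.9, 4.3, 2.1]
gripper_width: 0.38
```

{"op": "drive_tool", "data": {
  "increments": "0 0 0 0; 0 0 0 0; 0 0 0 0; 0 0 0 0; 0 0 0 0; 0 0 0.01 0; 0 0 0.02 0; 0 0 0.03 0; 0 0 0.03 0; 0 0 0 0",
  "grip": 1
}}

```text
t: 15.7
eef_pos: [0.6096, -0.1145, 0.1874]
tool_rot: [0.004, 0.734, 0.679, 0.003]
contact_force: [0.4, -1.2, -0.4]
gripper_width: 0.999
```

{"op": "drive_tool", "data": {
  "increments": "-0.015 0.035 0.01 0; -0.015 0.035 0.01 0; -0.015 0.035 0.01 0; -0.015 0.035 0 0; -0.015 0.035 0 0; -0.015 0.035 0 0; -0.015 0.035 0 0; -0.015 0.035 0 0; -0.01 0.035 0 0; 0 0 0 0; 0 0 0 0"
}}

```text
t: 16.62
eef_pos: [0.4757, 0.2045, 0.2112]
tool_rot: [-0.0, 0.732, 0.681, 0.0]
contact_force: [0.8, -0.3, 0.7]
gripper_width: 0.997
```

```bash
python3 look.py 15; python3 -c "
import cv2,numpy as np
h=[cv2.imread(f'pics/T{k}.png')[150:280,300:480] for k in(15,)]
cv2.imwrite('pics/z15.png',cv2.resize(np.vstack(h),None,fx=4,fy=4,interpolation=cv2.INTER_CUBIC))
h=[cv2.imread(f'pics/S{k}.png')[240:360,350:510] for k in(15,)]
cv2.imwrite('pics/y15.png',cv2.resize(np.vstack(h),None,fx=5,fy=5,interpolation=cv2.INTER_CUBIC))"
```

```text
16.6167 [0.4757 0.2045 0.2112] [ 0.8 -0.3  0.7] -0.33930005517326867
```

View pics/z15.png

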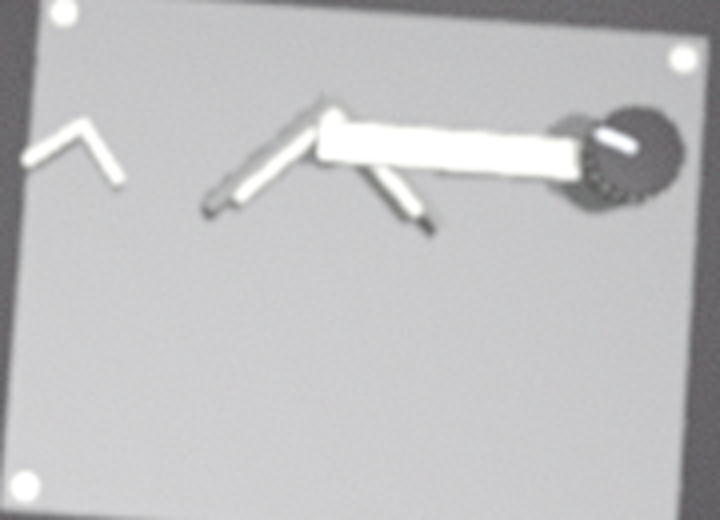

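View pics/y15.png

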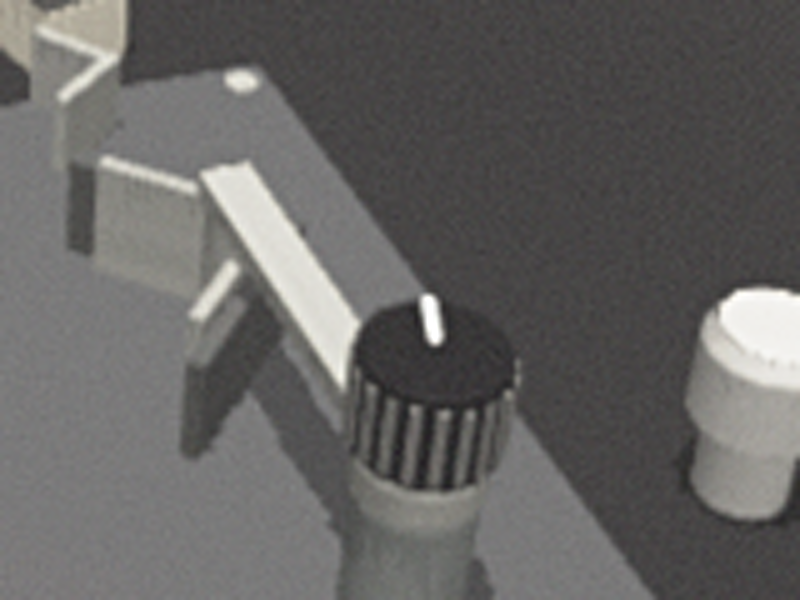

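The index line now stands about 0.38 rad clockwise of the bar (it began in line), so the clutch slipped about 0.35 rad. I'll do a final check that the offcut and bystanders have not shifted, using a difference against the earlier picture.

Run:
```python
from h import *
a=cv2.imread("pics/T7.png");b=cv2.imread("pics/T15.png")
z=lambda i:cv2.resize(i[160:210,340:420],None,fx=5,fy=5,interpolation=cv2.INTER_CUBIC)
o=fr([.6300,-.0100,-.078],L(50,4,45));w=[]
for i in(a,b):
    i=z(i);cv2.polylines(i,[np.round((proj("top",o)-[340,160]+.5)*5-.5).astype(int)],True,(0,0,255),1);w.append(i)
c0=cv2.imread("pics/top0.png")
# bystander shift via template match
for nm,(x,y) in dict(small=(320,187),box=(266,179),eye=(441,123)).items():
    t=c0[y-18:y+18,x-18:x+18] if nm!="box" else c0[y-25:y+25,x-36:x+36]
    h=t.shape[0]//2;v=t.shape[1]//2
    r=cv2.matchTemplate(b[y-h-8:y+h+8,x-v-8:x+v+8],t,cv2.TM_CCOEFF_NORMED);m=cv2.minMaxLoc(r);print(nm,m[1],m[3][0]-8,m[3][1]-8)
cv2.imwrite("pics/fin.png",np.hstack(w))
```

```text
small 0.9947910904884338 0 0
box 0.9986826777458191 0 0
eye 0.9970340132713318 0 0
```

View pics/fin.png

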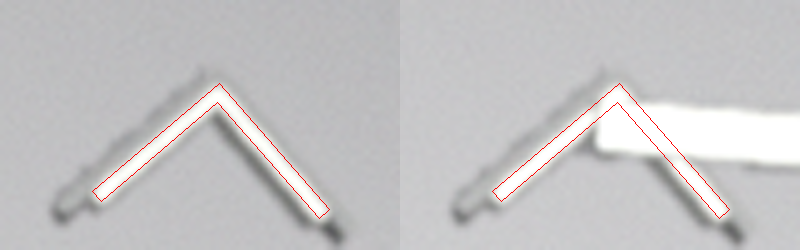

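The offcut is unchanged in its nest (heel at (218,88) in both crops) and the bystanders have not moved. Handing in.

```bash
python3 -c "
from station import bot;print(bot.hand_in())"
```

```text
the job is handed in; nothing more can be done
None
```

The offcut is nested in the fixed corner and clamped, and the job is handed in at about 16.7 s on the robot's clock.

- **Nesting:** I slid the large offcut low with the closed fingers inside its hollow until it stopped in the corner, with a reaction of about 10 N along the bisector. In the top picture its outline lies on the nested pose, and it was unchanged after clamping.
- **Clamping:** I gripped the knob at 40 N and turned it clockwise until the arm stood still, then a little further. I then let go and moved clear. The index line shows the knob slipped about 0.35 to 0.4 rad, well under a quarter turn. The pin itself is hidden under the arm, so I judged that it is seated from the arm stopping over the inner corner.
- **Bystanders:** Image matching shows no shift of the small offcut, slide box or eyepiece.
- **Checks that failed or disagreed:** The wrist moment reading was too noisy to show when slipping began, so I relied on the pictures for that. The two cameras disagreed by about 2 mm on the knob position, within their calibration tolerance.

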